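# Close the stock tub and hold the mirror so the camera sees its back disc

## Robot

A 6-joint arm with a two-finger parallel gripper is mounted at the origin on the work surface. World frame = base frame: x ahead of the robot, y to its left, z up, the work surface at z = 0. Lengths are in m, angles in rad, forces in N, time in s.
With the tool pointing down it reaches from about 0.275 to 0.775 m from the base axis. Payload 14.6 kg.
Tool frame: the origin (TCP) lies midway between the tips of the shut fingers; the grasp point (between the pads) lies env.grip_depth behind it (env.grip_depth is the distance from the TCP to the grasp point, in m); z points along the fingers, x is the direction in which the jaws open and shut, and the axes are right-handed (so a half turn about z gives the same grasp; the last joint's range is limited). The gripper opens to 85 mm and grips with 20 to 120 N. Pads are 22 mm wide; open, the fingers measure 114 mm over their backs; the gripper's body (76 mm by 85 mm) begins 54 mm behind the grasp point. The pads swing forward as they close: fully open they stand 13 mm farther back than shut.
Start: joints at [-1.492, 0.263, -0.048, 1.259, 0, 1.415], TCP at [0.122, -0.511, 0.231] pointing down, gripper open.
Joint ranges: [-2.65, 2.65], [-0.89, 1.7], [-1.18, 1.37], [-2.13, 2.11], [-1.35, 1.29], [-3.14, 3.14]. Speed limits (rad/s): [1.89, 1.89, 2.57, 2.79, 3.14, 3.14].

## Interface

Orientations are given as [roll, pitch, yaw] about the fixed x, y, z axes, in that order (R = Rz(yaw) Ry(pitch) Rx(roll)).
In Python, from plant import env gives the robot as it stands.
- The arm moves only by the tool apply_moves, never from a script. Its argument "motion" is a list of rows, each an object with "translation": the shift along the world's x, y, z in cm, a list of three; "rotation": the turn, a rotation vector about the world's x, y, z in degrees, a list of three. A call has 1 to 5 rows; each row shifts and turns the commanded pose from where the row before left it; what a row does not reach is not made up. A row lasts 1/8 s, in which the tool goes at most 62.5 mm and 10.7 degrees, less where a joint would pass 70% of its speed; a pose out of reach is approached as far as the arm can. A call with a gripper value outside its range is refused whole. "claw" is the gripper command: -1 is shut, 1 is fully open, values between are in proportion, set as the call begins (left out, the last holds). The fingers move at their own pace and stop on an object; the grip force is fixed at half the most. Time passes only in rows, so rows that do not move let the fingers close. It gives the time, the measured TCP pose, the force and the opening at its end, in the units of the state.
- env.sense(): the state, without advancing time (a new reading comes with each control period).
- env.get_image(name): name is "scene" or "top" or "wrist"; returns (picture, depth): 480x640x3 uint8, red, green, blue; 480x640 float32, m along the optical axis (not along the pixel's ray), 0 where there is no reading.
- env.camera_params(name): a dict with "fx", "fy", "cx", "cy" (pixels), "rvec" (rotation vector, rad) and "tvec" (3), from world to camera coordinates, as OpenCV has them; the wrist camera has in their place "T_tool_cam" (4x4, takes a point from camera to tool coordinates, whose origin is the TCP and whose axes are the tool frame's). Camera axes: x right, y down, z forward; pixel columns grow to the right and rows downward; lengths in m; the calibration is good to about 2 mm. A picture is of the moment at which its call begins: read the wrist's pose just before it. camera_params takes no time and is no camera call.
- env.job_done(): hands the job in, once; it reports no verdict.
The state is a dict: "t": time; "joint_positions": joint angles; "qvel": joint speeds; "joint_torque": joint torques, N m; "position": TCP position; "tool_rot": TCP orientation; "wrist_force": force on the tool from outside, world axes, zero at the start; "moment": the same for the moment, N m; "opening": finger opening in m.
Only numpy, scipy, OpenCV 4.12 (cv2) and the standard library are available. Lean on these libraries where they do the work, as an engineer would, in place of code of your own. Each camera call takes 0.05 s, during which the arm holds its last target.

## Task

At the stockroom's booking-in bench, press the raised lid of the white tub down until it sits level and fully home on the rim. Then turn the inspection mirror by its yellow grip until the small black bench camera, looking into the mirror, sees the orange disc on the back of the tub in the middle of its view, and finish while still holding the mirror there: it springs away if let go. Leave the carton, the spotlight and the roll of tape where they stand.

Things in the scene. Friction and masses are not known exactly. Their poses are not given: they have to be found in the camera images.
- tub: White plastic storage tub, open box 130 x 130 mm and 85 mm tall, walls 4 mm, fixed to the bench, with a blue lid. Origin: centre of its underside. x points to the tub's back (the wall with the orange disc), z up.
- lid (a joint): Angle (rad) of the tub's blue lid, 138 x 138 x 8 mm, hooked on the back rim and hinging about a line along tub y at tub x = 65 mm, z = 85.5 mm. 0 = level, fully home against a stop, top face 93.5 mm above the bench; up to 0.2 = front edge raised. Stiff: it stays where left and takes about 5 N downward at the front edge to move.
- lid_front (a point): Point on the top face of the lid, in the middle of its width, 19 mm in from its front edge and 120 mm from the lid's hinge line: a place to press down. The front edge is the raised one, on the side away from the orange disc.
- marker (a point): Centre of the face of the flat orange disc, 40 mm across, on the outside of the tub's back wall, 55 mm above the bench.
- rig: Inspection rig fixed to the bench: aluminium plate 330 x 70 x 8 mm carrying a small black camera on a post and an upright turning mirror. Origin: on the mirror's turning axis at bench height. x: the way the camera looks (from lens to mirror axis), y: left of that, z: up. The camera stands 209 to 280 mm from the axis on the -x side, 102 mm tall.
- lens (a point): Middle of the front of the camera lens, 209 mm from the mirror's axis and 80 mm above the bench. The camera looks straight and level at the mirror's axis.
- mirror_head: The mirror: black upright frame 84 mm wide, 10 mm thick, 45 to 115 mm above the bench, flat silvery glass on one side, yellow grip on top; all turn as one about an upright axis in the glass face. Origin: on that axis at bench height. x: straight out of the glass (normal), y: along its width, z: up. At rest x points 195 degrees anticlockwise (from above) from rig x.
- mirror_grip (a point): Centre of the yellow grip, on the turning axis, 140 mm above the bench: a bar 12 mm thick (along mirror x), 44 mm long (along mirror y), 34 mm tall (123 to 157 mm above the bench). The mirror turns clockwise (from above) from its rest stop by up to 1.25 rad; a spring always pulls it back to rest (0.06 N m at rest, 0.21 N m at 1.25 rad).
- view: Not a visible thing: the camera's line of sight after bouncing off the mirror. Origin: on the mirror's axis, 80 mm above the bench. x: along the reflected line (210 degrees anticlockwise from rig x with the mirror at rest; turns clockwise twice as far as the mirror), z: up. The disc is in the middle of the view when this line, seen from above, meets it.
- carton: Loose cardboard carton with a green band, 70 x 90 mm, 80 mm tall, a bystander. Origin: centre of its underside.
- spotlight: Loose white ceiling spotlight, 90 mm across at the top, 65 mm tall, a bystander. Origin: centre of its underside.
- tape: Loose orange roll of tape lying flat, 100 mm across, 48 mm tall, a bystander. Origin: centre of its underside.

How it is judged:
On the way, in this order (a step that is already met when the one before it is completed fails the run):
1. the lid is pressed down level and fully home (value of joint lid below 0.02 rad), for 0.2 s.
2. the gripper holds the mirror so that the camera's reflected line of sight lands on the orange disc (value of joint lid below 0.02 rad and contact force between the fingers and mirror_head above 0.5 N and y of marker in the frame of view between -0.02 and 0.02 m and x of marker in the frame of view above 0.05 m), for 0.3 s.
At the end, for the whole second after the job is handed in: Lid within 0.02 rad of level; fingers holding the mirror (over 0.5 N), still (under 0.1 rad/s), with the camera's reflected line of sight passing within 20 mm sideways of the disc's centre; carton, spotlight and tape upright (within 0.3 rad) and within 30 mm of where they stood (all of step 2 and angular speed of mirror_head below 0.1 rad/s and distance of each of carton, spotlight, tape from where it was at the start of the episode below 0.03 m and angle between each of carton, spotlight, tape's own z axis and vertical below 0.3 rad); the arm keeps its last pose, push and grip.
It fails at once if the carton is pushed away or tipped over (distance of carton from where it was at the start of the episode above 0.03 m or angle between carton's own z axis and vertical above 0.3 rad).
It fails at once if the spotlight is pushed away or tipped over (distance of spotlight from where it was at the start of the episode above 0.03 m or angle between spotlight's own z axis and vertical above 0.3 rad).
It fails at once if the tape is pushed away or tipped over (distance of tape from where it was at the start of the episode above 0.03 m or angle between tape's own z axis and vertical above 0.3 rad).
It also fails if it takes over 43 s, if anything falls off the work surface, if the arm or the gripper's body presses on something with over 40 N, if the wrist force passes 120 N, or if a joint passes its speed limit or range.

## Working session

There is one attempt and no reset: what is moved stays moved. The work goes in short steps, Python scripts to look and compute and a tool call to move; the robot and the scene stay as the last step left them, time stands still between calls to the robot, and variables do not carry over. Pictures are saved under pics/ and viewed, and the job is handed in when it is done.

Besides the shell and the picture viewer there is one more tool, called as name(argument=value, ...), one argument or row to a line, values as JSON. apply_moves: Moves the arm, as the interface text tells. Its arguments: {"type":"object","properties":{"motion":{"type":"array"},"claw":{"type":"number"}},"required":["motion"]}

```bash
ls; mkdir -p pics; python3 - <<'E'
from plant import env
import cv2,numpy as np
print(env.sense(), env.grip_depth)
for n in ["scene","top"]:
    im,d=env.get_image(n); cv2.imwrite(f"pics/{n}0.png",im[:,:,::-1]); np.savez(f"{n}0.npz",im=im,d=d)
    print(n,env.camera_params(n))
E
```

```text
pics
{'t': 0.0, 'joint_positions': array([-1.49235502e+00,  2.63518452e-01, -4.89634536e-02,  1.25939168e+00,
        1.37497411e-05,  1.41551525e+00]), 'qvel': array([ 0.00105275,  0.00153047, -0.00233928,  0.00024854,  0.00034004,
        0.00157969]), 'joint_torque': array([-5.01337236e-04, -6.37627172e+01,  3.84565544e+01,  1.37626668e-02,
       -2.32165266e-04, -2.59929942e-05]), 'position': array([ 0.12157607, -0.51043707,  0.23081768]), 'tool_rot': array([-3.14141246e+00,  1.06216934e-03, -1.33707385e+00]), 'wrist_force': array([ 0.2644605 , -0.43673157, -0.12836449]), 'moment': array([-0.00329061, -0.00813924, -0.00516125]), 'opening': 0.08530790632831346} 0.0187
scene {'fx': 565.5464881614505, 'fy': 565.5464881614505, 'cx': 316.0548527798702, 'cy': 228.1472885945221, 'rvec': array([ 2.38032883,  1.07501907, -0.3240889 ]), 'tvec': array([-0.37666881, -0.25427595,  1.65754911])}
top {'fx': 565.3039348967101, 'fy': 565.3039348967101, 'cx': 329.77301657466467, 'cy': 242.39004034842534, 'rvec': array([ 2.14735628, -2.19629699,  0.10718416]), 'tvec': array([0.03685323, 0.54035596, 1.26731865])}
```

View pics/scene0.png

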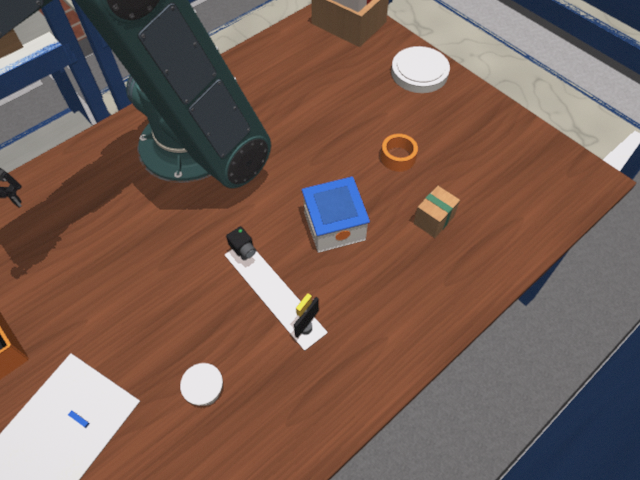

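View pics/top0.png

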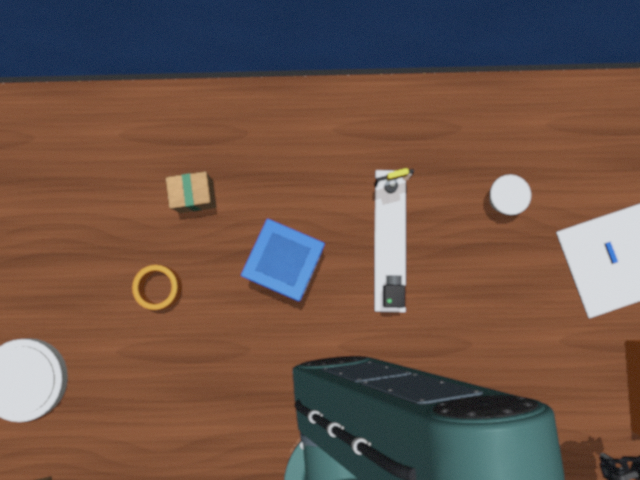

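```bash
cat > h.py <<'E'
import cv2,numpy as np
from plant import env
def load(n,k=0):
    z=np.load(f"{n}{k}.npz"); return z['im'],z['d']
def cam(n):
    p=env.camera_params(n); return p,cv2.Rodrigues(p['rvec'])[0],np.array(p['tvec'])
def ray(n,uv,z):
    p,R,t=cam(n); uv=np.atleast_2d(uv).astype(float)
    d=np.c_[(uv[:,0]-p['cx'])/p['fx'],(uv[:,1]-p['cy'])/p['fy'],np.ones(len(uv))]@R
    c=-R.T@t; return c+d*((z-c[2])/d[:,2])[:,None]
def pts(n,uv,dep):
    p,R,t=cam(n); uv=np.atleast_2d(uv).astype(float); dep=np.asarray(dep)
    d=np.c_[(uv[:,0]-p['cx'])/p['fx'],(uv[:,1]-p['cy'])/p['fy'],np.ones(len(uv))]*dep[:,None]
    return (d-t)@R
def proj(n,P):
    p,R,t=cam(n); q=np.atleast_2d(P)@R.T+t; return np.c_[p['fx']*q[:,0]/q[:,2]+p['cx'],p['fy']*q[:,1]/q[:,2]+p['cy']]
def blobs(im,lo,hi,amin=15):
    hsv=cv2.cvtColor(im,cv2.COLOR_RGB2HSV); m=cv2.inRange(hsv,lo,hi)
    n,l,s,c=cv2.connectedComponentsWithStats(m)
    return [(s[i],c[i],l==i) for i in range(1,n) if s[i][4]>=amin]
E
python3 - <<'E'
from h import *
np.set_printoptions(precision=4,suppress=True)
R={'blue':((105,150,80),(120,255,255)),'yellow':((25,150,100),(35,255,255)),'orange':((5,180,120),(20,255,255)),'green':((65,80,50),(85,255,160)),'white':((0,0,190),(180,30,255))}
for n in ["scene","top"]:
    im,d=load(n)
    for k,(lo,hi) in R.items():
        for s,c,m in blobs(im,lo,hi,25):
            print(n,k,s,c)
            if k=='blue' and 1000<s[4]<8000:
                v,u=np.nonzero(cv2.erode(m.astype(np.uint8),np.ones((5,5)))&(d>0))
                P=pts(n,np.c_[u,v],d[v,u]); A=np.c_[P[:,:2],np.ones(len(P))]
                co=np.linalg.lstsq(A,P[:,2],rcond=None)[0]; g=np.linalg.norm(co[:2])
                print(' plane',co,'tilt',np.arctan(g),'up az',np.degrees(np.arctan2(co[1],co[0])),'cen',P.mean(0))
                cs=cv2.findContours(m.astype(np.uint8),0,2)[0]; h=cv2.convexHull(max(cs,key=len))
                q=cv2.approxPolyDP(h,8,True)[:,0]; print(' corners',q.tolist())
                print(cv2.minAreaRect(h))
                # intersect with plane
                p,Rr,t=cam(n)
                c0=-Rr.T@t
                for uv in q:
                    dd=np.array([(uv[0]-p['cx'])/p['fx'],(uv[1]-p['cy'])/p['fy'],1])@Rr
                    l=(co@np.r_[c0[:2],1]-c0[2])/(dd[2]-co[:2]@dd[:2]); print('  ',c0+l*dd)
E
```

```text
scene blue [571  10  69  40 159] [610.      31.3774]
scene blue [16 44 55 24 99] [50.7475 53.8889]
scene blue [ 56 109  15   9  35] [ 62.8    112.4857]
scene blue [ 302  177   67   59 2601] [334.9223 205.7782]
 plane [-0.0973  0.0435  0.1431] tilt 0.1061835847183798 up az 155.92916943434398 cen [0.5055 0.1215 0.0992]
 corners [[352, 177], [368, 222], [317, 235], [302, 189]]
((335.3558044433594, 205.36373901367188), (48.92778396606445, 56.7949333190918), 75.3791275024414)
   [0.4722 0.2107 0.1063]
   [0.5922 0.1529 0.0921]
   [0.5373 0.0341 0.0923]
   [0.4162 0.0902 0.1065]
scene blue [ 69 411  19  16 104] [ 78.1346 418.5   ]
scene yellow [297 294  14  17  76] [303.9211 301.1447]
scene orange [386 136  29  19 223] [397.4305 142.713 ]
scene orange [382 149  35  22 263] [400.1597 163.1825]
scene orange [336 231  14   8  71] [342.2817 234.8169]
scene orange [  0 341  27  38 508] [  9.6024 360.0374]
scene green [427 195  25  18 137] [439.2774 203.1168]
scene white [454  19  28  20 261] [467.0498  29.9655]
scene white [  0  32  57  41 658] [27.1429 49.7371]
scene white [426  36  14   8  54
[... 652 characters left out ...]
7 up az 154.31574076231786 cen [0.502  0.1273 0.1013]
 corners [[268, 221], [310, 247], [293, 285], [255, 270]]
((281.07379150390625, 253.6885528564453), (51.64836883544922, 51.01850509643555), 23.629377365112305)
   [0.5842 0.1581 0.0945]
   [0.5252 0.0678 0.0961]
   [0.4438 0.1052 0.1061]
   [0.4776 0.1858 0.1066]
top blue [606 244  10  18  70] [610.7714 252.4571]
top green [183 175  11  34 170] [187.5647 191.0471]
top white [376 171  16   6  61] [381.623  172.8689]
top white [ 491  175   40   39 1193] [510.3898 194.1651]
top white [ 375  179   30  133 2899] [388.9603 238.5857]
top white [ 558  205   82  112 6234] [605.4007 259.7663]
top white [   0  340   61   82 4189] [ 26.9138 379.7193]
```

```bash
python3 - <<'E'
from h import *
im,_=load('top'); a=cv2.resize(im[150:320,360:430],None,fx=3.5,fy=3.5,interpolation=2)
b=cv2.resize(im[205:315,230:335],None,fx=3.5,fy=3.5,interpolation=2)
im,_=load('scene'); c=cv2.resize(im[170:350,220:375],None,fx=3,fy=3,interpolation=2)
H=600
o=np.zeros((600,800,3),np.uint8)
def put(x,i,w): 
    i=i[:600,:w]; o[:i.shape[0],x:x+i.shape[1]]=i
put(0,a,240); put(245,c,550) 
cv2.imwrite('pics/z1.png',o[:,:,::-1]); cv2.imwrite('pics/z2.png',b[:,:,::-1])
E
```

```text
(no output)
```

View pics/z1.png

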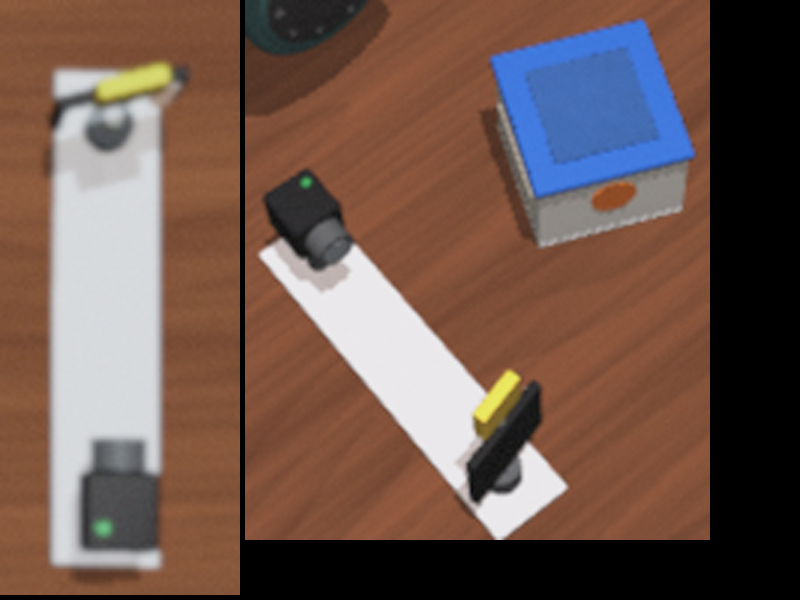

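View pics/z2.png

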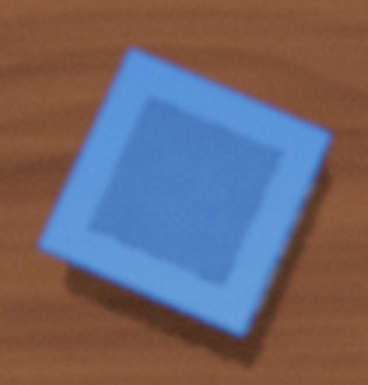

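```bash
python3 - <<'E'
from h import *
np.set_printoptions(precision=4,suppress=True)
def sub(off,s,p): return np.array(off)+ (np.array(p,float)+.5)/s-.5
# lid top view
im,d=load('top')
q=sub((230,205),3.5,[(132,46),(332,133),(245,337),(38,245)])
def onplane(n,q,co):
    p,R,t=cam(n);c=-R.T@t
    dd=np.c_[(q[:,0]-p['cx'])/p['fx'],(q[:,1]-p['cy'])/p['fy'],np.ones(len(q))]@R
    l=(c[:2]@co[:2]+co[2]-c[2])/(dd[:,2]-dd[:,:2]@co[:2]); return c+l[:,None]*dd
for n,qq in (('top',q),('scene',np.array([[368,222],[317,235],[302,189],[352,177.]]))):
    P=onplane(n,qq,np.array([-.0985,.046,.1443])); print(n,P)
    b=(P[0]+P[1])/2; f=(P[2]+P[3])/2; print(' back',b,'front',f,'az',np.degrees(np.arctan2(*(b-f)[1::-1])), 'az2',np.degrees(np.arctan2(*(P[0]-P[1])[1::-1]))-90,np.linalg.norm(b-f),np.linalg.norm(P[0]-P[1]))
# plate
for n in('top','scene'):
    im,d=load(n); hsv=cv2.cvtColor(im,cv2.COLOR_RGB2HSV)
    w=(hsv[:,:,1]<50)&(hsv[:,:,2]>110)
    m=np.zeros_like(w)
    if n=='top': m[165:315,370:410]=w[165:315,370:410]
    else: m[245:352,222:330]=w[245:352,222:330]
    v,u=np.nonzero(m); P=ray(n,np.c_[u,v],.008)[:,:2].astype(np.float32)
    r=cv2.minAreaRect(P); print(n,'plate',r, cv2.boxPoints(r))
    for s,c,mm in blobs(im,(25,120,100),(35,255,255),25):
        v,u=np.nonzero(mm); print(' yellow',c,ray(n,c,.157),ray(n,c,.15),cv2.minAreaRect(ray(n,np.c_[u,v],.157)[:,:2].astype(np.float32)))
im,d=load('scene')
for s,c,mm in blobs(im,(3,150,100),(20,255,255),30): print('orange',c,ray('scene',c,.055))
for s,c,mm in blobs(load('top')[0],(65,80,50),(85,255,160),30): print('green top',c,ray('top',c,.08))
for s,c,mm in blobs(load('top')[0],(12,120,120),(25,255,255),30): print('tape',c,ray('top',c,.048))
print('spot',ray('top',(510.4,194.2),.065))
E
```

```text
top [[0.5914 0.1595 0.0934]
 [0.5342 0.0363 0.0933]
 [0.4097 0.0916 0.1082]
 [0.4683 0.2166 0.1081]]
 back [0.5628 0.0979 0.0934] front [0.439  0.1541 0.1081] az -24.412744906846402 az2 -24.889335113709663 0.13674587572541555 0.13590452635784014
scene [[0.5926 0.1525 0.0929]
 [0.5376 0.0339 0.0929]
 [0.4167 0.0898 0.1074]
 [0.4728 0.2101 0.1074]]
 back [0.5651 0.0932 0.0929] front [0.4447 0.15   0.1074] az -25.260916301017563 az2 -24.876884300911343 0.13386078476997598 0.13070098356324159
top plate ((0.5452046394348145, -0.1174144446849823), (0.0800008475780487, 0.33092638850212097), 87.17994689941406) [[ 0.378  -0.1492]
 [ 0.7085 -0.1655]
 [ 0.7124 -0.0856]
 [ 0.3819 -0.0693]]
 yellow [398.5116 173.1938] [[ 0.6697 -0.1213  0.157 ]] [[ 0.6713 -0.1222  0.15  ]] ((0.6700012683868408, -0.1192879006266594), (0.014975138008594513, 0.04682799056172371), 14.15381145477295)
scene plate ((0.5597236156463623, -0.12021782994270325), (0.26595282554626465, 0.27863818407058716), 49.36152648925781) [[ 0.3674 -0.1304]
 [ 0.5788 -0.3119]
 [ 0.752  -0.11  ]
 [ 0.5406  0.0714]]
 yellow [303.5054 301.6237] [[ 0.6741 -0.1236  0.157 ]] [[ 0.6715 -0.1217  0.15  ]] ((0.6739967465400696, -0.12325812131166458), (0.010885978117585182, 0.04185296595096588), 13.831883430480957)
orange [398.9566 151.7802] [[0.4672 0.3958 0.055 ]]
orange [342.3556 234.8444] [[0.5616 0.0969 0.055 ]]
orange [  9.7702 356.8524] [[ 0.3065 -0.6699  0.055 ]]
green top [187.5647 191.0471] [[0.657  0.3368 0.08  ]]
tape [153.8438 286.3892] [[0.4491 0.4197 0.048 ]]
spot [[ 0.6365 -0.3819  0.065 ]]
```

```bash
python3 - <<'E'
from h import *
np.set_printoptions(precision=4,suppress=True)
def sub(off,s,p): return np.array(off)+ (np.array(p,float)+.5)/s-.5
for n,q in(('top',sub((360,150),3.5,[(51,566),(54,70),(161,74),(161,567)])),('scene',sub((220,170),3,[(14,255),(253,540),(322,487),(105,237)]))):
    P=ray(n,q,.008); print(n,P[:,:2]); 
    for a,b in((0,1),(3,2)): print(np.degrees(np.arctan2(*(P[b]-P[a])[1::-1])),np.linalg.norm(P[b]-P[a]))
# precise edge fits: boundary between plate and wood in row/col profile, top
im,d=load('top'); hsv=cv2.cvtColor(im,cv2.COLOR_RGB2HSV); S=hsv[:,:,1].astype(float)
L=[];Rr=[]
for v in range(195,272,3):
    r=S[v]; 
    th=90
    i=next(u for u in range(366,392) if r[u]>th and r[u+1]<=th); L.append((i+(r[i]-th)/(r[i]-r[i+1]),v))
    j=next(u for u in range(416,392,-1) if r[u]>th and r[u-1]<=th); Rr.append((j-(r[j]-th)/(r[j]-r[j-1]),v))
for e in(L,Rr):
    P=ray('top',np.array(e),.008)[:,:2]; s=np.polyfit(P[:,0],P[:,1],1); print('edge az',np.degrees(np.arctan(s[0])),'y at .671',np.polyval(s,.671),np.std(P[:,1]-np.polyval(s,P[:,0])))
# tub side check: marker bearing
E
```

```text
top [[ 0.3816 -0.0737]
 [ 0.7122 -0.0857]
 [ 0.7079 -0.1574]
 [ 0.3794 -0.1457]]
-2.078559396225084 0.33079901381928756
-2.03957802827419 0.32871418636671396
scene [[ 0.3852 -0.1478]
 [ 0.7115 -0.1596]
 [ 0.7144 -0.091 ]
 [ 0.4226 -0.0789]]
-2.088137868590678 0.32648632054158355
-2.384682244879539 0.2920646994093728
edge az -2.175409433552204 y at .671 -0.08132858455744257 0.00017564834369148796
edge az -2.00324057744313 y at .671 -0.15798155866490454 0.00010259450056100386
```

apply_moves(
  motion=[
    {"translation": [2.2,4.3,0],"rotation": [0,0,6]},
    {"translation": [2.2,4.3,0],"rotation": [0,0,6]},
    {"translation": [2.2,4.3,0],"rotation": [0,0,6]},
    {"translation": [2.2,4.3,0],"rotation": [0,0,6]},
    {"translation": [2.2,4.3,0],"rotation": [0,0,6]},
  ],
  claw=-1,
)

```text
t: 0.72
position: [0.232, -0.2942, 0.2311]
tool_rot: [-3.141, 0.0, -0.81]
wrist_force: [0.5, -0.1, 0.8]
opening: -0.0
```

apply_moves(
  motion=[
    {"translation": [2.2,4.3,0],"rotation": [0,0,6]},
    {"translation": [2.2,4.3,0],"rotation": [0,0,6]},
    {"translation": [2.2,4.3,0],"rotation": [0,0,6]},
    {"translation": [2.2,4.3,0],"rotation": [0,0,6]},
    {"translation": [2.2,4.3,0],"rotation": [0,0,6]},
  ],
)

```text
t: 1.35
position: [0.342, -0.0792, 0.2313]
tool_rot: [3.142, -0.0, -0.287]
wrist_force: [0.5, -0.4, -0.6]
opening: 0.0
```

apply_moves(
  motion=[
    {"translation": [2.2,4.3,0],"rotation": [0,0,6]},
    {"translation": [2.2,4.3,0],"rotation": [0,0,6]},
    {"translation": [2.2,4.3,0],"rotation": [0,0,6]},
    {"translation": [2.2,4.3,0],"rotation": [0,0,6]},
    {"translation": [2.2,4.3,0],"rotation": [0,0,6]},
  ],
)

```text
t: 1.98
position: [0.452, 0.136, 0.2311]
tool_rot: [3.141, 0.0, 0.238]
wrist_force: [1.4, -1.5, 0.9]
opening: -0.0003
```

apply_moves(
  motion=[
    {"translation": [0.4,1.0,-4],"rotation": [0,0,0]},
    {"translation": [0,0,-4],"rotation": [0,0,0]},
    {"translation": [0,0,-2.5],"rotation": [0,0,0]},
    {"translation": [0,0,-1],"rotation": [0,0,0]},
    {"translation": [0,0,-0.5],"rotation": [0,0,0]},
  ],
)

```text
t: 2.6
position: [0.4557, 0.1442, 0.1113]
tool_rot: [-3.142, -0.0, 0.234]
wrist_force: [0.4, 0.0, 0.6]
opening: 0.0003
```

apply_moves(
  motion=[
    {"translation": [0,0,-0.5],"rotation": [0,0,0]},
    {"translation": [0,0,-0.5],"rotation": [0,0,0]},
    {"translation": [0,0,-0.4],"rotation": [0,0,0]},
    {"translation": [0,0,0],"rotation": [0,0,0]},
  ],
)

```text
t: 3.1
position: [0.4557, 0.1443, 0.0973]
tool_rot: [3.142, -0.0, 0.234]
wrist_force: [0.2, -0.1, -0.2]
opening: 0.0002
```

```bash
python3 - <<'E'
from h import *
print(env.sense()['wrist_force'])
o=[]
for n in ("scene","wrist"):
    im,d=env.get_image(n); np.savez(f"{n}1.npz",im=im,d=d)
    o.append(im)
a=cv2.resize(o[0][120:280,260:420],(400,400),interpolation=2)
b=cv2.resize(o[1],(400,300))
z=np.zeros((400,800,3),np.uint8); z[:,:400]=a; z[:300,400:]=b
cv2.imwrite('pics/p1.png',z[:,:,::-1])
E
```

```text
[ 0.20608551 -0.10958331 -0.17055267]
```

View pics/p1.png

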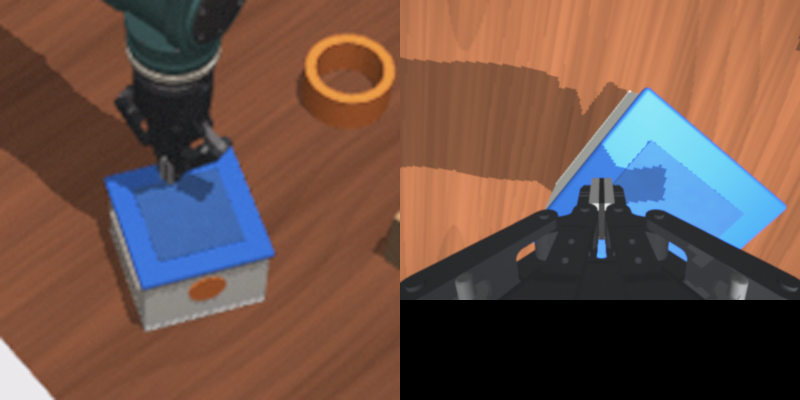

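apply_moves(
  motion=[
    {"translation": [0,0,-0.2],"rotation": [0,0,0]},
    {"translation": [0,0,0],"rotation": [0,0,0]},
  ],
)

```text
t: 3.45
position: [0.4557, 0.1442, 0.0953]
tool_rot: [3.142, -0.0, 0.234]
wrist_force: [-0.6, 0.3, 1.1]
opening: 0.0001
```

apply_moves(
  motion=[
    {"translation": [0,0,-0.2],"rotation": [0,0,0]},
    {"translation": [0,0,0],"rotation": [0,0,0]},
  ],
)

```text
t: 3.7
position: [0.4556, 0.1443, 0.0934]
tool_rot: [-3.142, -0.0, 0.234]
wrist_force: [-1.9, 0.4, 6.7]
opening: -0.0005
```

apply_moves(
  motion=[
    {"translation": [0,0,-0.2],"rotation": [0,0,0]},
    {"translation": [0,0,0],"rotation": [0,0,0]},
  ],
)

```text
t: 3.95
position: [0.4558, 0.1444, 0.0927]
tool_rot: [3.142, -0.002, 0.234]
wrist_force: [-11.1, -1.1, 34.2]
opening: 0.0001
```

apply_moves(
  motion=[
    {"translation": [0,0,-0.1],"rotation": [0,0,0]},
    {"translation": [0,0,0],"rotation": [0,0,0]},
    {"translation": [0,0,0],"rotation": [0,0,0]},
  ],
)

```text
t: 4.32
position: [0.4559, 0.1444, 0.0924]
tool_rot: [3.141, -0.002, 0.234]
wrist_force: [-14.5, -0.3, 48.1]
opening: -0.0001
```

apply_moves(
  motion=[
    {"translation": [0,0,1],"rotation": [0,0,0]},
    {"translation": [0,0,4],"rotation": [0,0,0]},
    {"translation": [0,0,5],"rotation": [0,0,0]},
    {"translation": [0,0,3],"rotation": [0,0,0]},
    {"translation": [3,-3.8,0],"rotation": [0,0,0]},
  ],
  claw=1,
)

```text
t: 4.95
position: [0.4861, 0.1073, 0.2227]
tool_rot: [3.141, -0.004, 0.237]
wrist_force: [0.4, 0.6, -0.4]
opening: 0.0852
```

apply_moves(
  motion=[
    {"translation": [3.5,-4.5,0],"rotation": [0,0,0]},
    {"translation": [3.5,-4.5,0],"rotation": [0,0,0]},
    {"translation": [3.5,-4.5,0],"rotation": [0,0,0]},
    {"translation": [3,-4,0],"rotation": [0,0,0]},
    {"translation": [0,0,0],"rotation": [0,0,0]},
  ],
)

```text
t: 5.58
position: [0.622, -0.0715, 0.2188]
tool_rot: [-3.141, 0.001, 0.231]
wrist_force: [0.5, 0.8, -0.7]
opening: 0.0856
```

```bash
cat > tilt.py <<'E'
from h import *
def tilt(n,im,d):
    for s,c,m in blobs(im,(105,150,80),(120,255,255),1000):
        if s[4]>8000: continue
        v,u=np.nonzero(cv2.erode(m.astype(np.uint8),np.ones((5,5)))&(d>0))
        P=pts(n,np.c_[u,v],d[v,u]); A=np.c_[P[:,:2],np.ones(len(P))]
        co=np.linalg.lstsq(A,P[:,2],rcond=None)[0]; ax=np.array([-.906,.423])
        print(n,'tilt along front',co[:2]@ax,co)
E
python3 - <<'E'
from tilt import *
s=env.sense();print(s['t'],s['position'],s['tool_rot'],s['wrist_force'])
ims={}
for n in ("scene","top","wrist"):
    im,d=env.get_image(n); np.savez(f"{n}2.npz",im=im,d=d); ims[n]=im
    if n!='wrist': tilt(n,im,d)
z=np.zeros((600,800,3),np.uint8); z[:300,:400]=cv2.resize(ims['wrist'],(400,300)); z[:300,400:]=cv2.resize(ims['top'],(400,300))
z[300:,:400]=cv2.resize(ims['scene'][150:360,200:480],(400,300))
cv2.imwrite('pics/p2.png',z[:,:,::-1])
E
```

```text
5.575 [ 0.62196268 -0.07149061  0.21876783] [-3.14144695e+00  1.13115717e-03  2.30816484e-01] [ 0.46378913  0.83960894 -0.69637156]
scene tilt along front 0.002282881187188524 [-0.00618379 -0.00784782  0.09672074]
top tilt along front 0.0012222463832903226 [-0.00153439 -0.00039696  0.09508059]
```

View pics/p2.png

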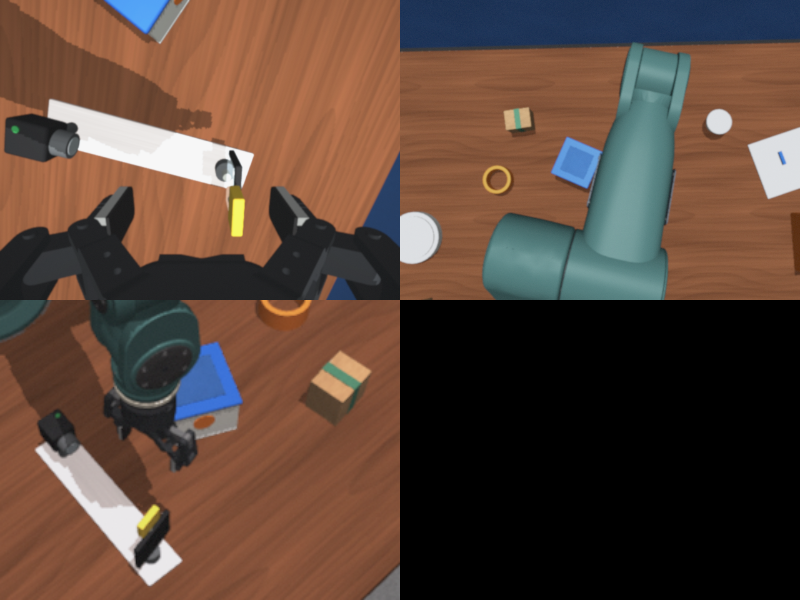

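```bash
cat > w.py <<'E'
from h import *
from scipy.spatial.transform import Rotation as Ro
def wpose(s):
    T=np.eye(4); T[:3,:3]=Ro.from_euler('xyz',s['tool_rot']).as_matrix(); T[:3,3]=s['position']
    return T@np.array(env.camera_params('wrist')['T_tool_cam'])
def wray(s,uv,z):
    p=env.camera_params('wrist'); T=wpose(s); uv=np.atleast_2d(uv).astype(float)
    d=np.c_[(uv[:,0]-p['cx'])/p['fx'],(uv[:,1]-p['cy'])/p['fy'],np.ones(len(uv))]@T[:3,:3].T
    c=T[:3,3]; return c+d*((z-c[2])/d[:,2])[:,None]
E
python3 - <<'E'
from w import *
s=env.sense(); z=np.load('wrist2.npz'); im=z['im']
hsv=cv2.cvtColor(im,cv2.COLOR_RGB2HSV)
m=cv2.inRange(hsv,(25,150,180),(33,255,255)); n,l,st,c=cv2.connectedComponentsWithStats(m); i=1+np.argmax(st[1:,4]); print(st[i],c[i])
v,u=np.nonzero(l==i); P=wray(s,np.c_[u,v],.157)[:,:2].astype(np.float32); print(cv2.minAreaRect(P),P.mean(0))
E
```

```text
[371 318  20  60 717] [380.0376569  352.64574616]
((0.6710101962089539, -0.11979006230831146), (0.01135361660271883, 0.0428888164460659), 13.062992095947266) [ 0.67181224 -0.12308849]
```

apply_moves(
  motion=[
    {"translation": [3.0,-3.0,0],"rotation": [0,0,0]},
    {"translation": [1.9,-1.9,0],"rotation": [0,0,0]},
    {"translation": [0,0,0],"rotation": [0,0,0]},
  ],
)

```text
t: 6.1
position: [0.67, -0.1177, 0.2199]
tool_rot: [-3.141, 0.0, 0.234]
wrist_force: [-0.6, -0.0, 0.1]
opening: 0.0855
```

```bash
python3 - <<'E'
from w import *
s=env.sense(); im,d=env.get_image('wrist'); cv2.imwrite('pics/w3.png',im[:,:,::-1])
hsv=cv2.cvtColor(im,cv2.COLOR_RGB2HSV)
m=cv2.inRange(hsv,(25,150,180),(33,255,255)); n,l,st,c=cv2.connectedComponentsWithStats(m); i=1+np.argmax(st[1:,4]); print(st[i],c[i])
v,u=np.nonzero(l==i); P=wray(s,np.c_[u,v],.157)[:,:2].astype(np.float32); print(cv2.minAreaRect(P),P.mean(0),s['position'],s['tool_rot'])
E
```

```text
[314 229  19  67 796] [323.01256281 256.76256281]
((0.6718264222145081, -0.12150705605745316), (0.010951354168355465, 0.04154394194483757), 13.453433990478516) [ 0.67097265 -0.1179385 ] [ 0.66996068 -0.11766469  0.21990533] [-3.14149990e+00  2.62903482e-04  2.33879900e-01]
```

View pics/w3.png

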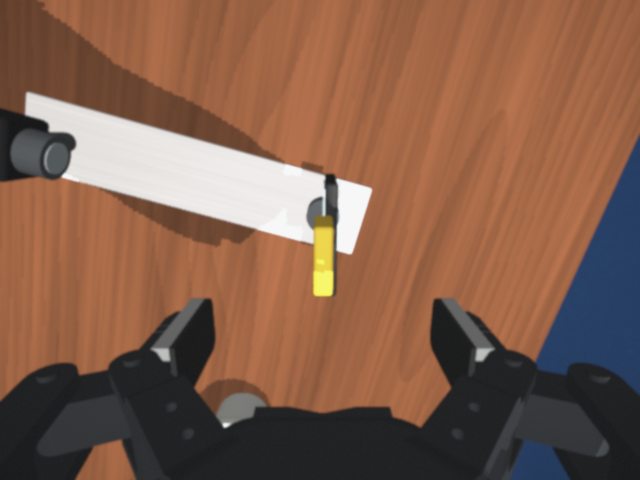

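apply_moves(
  motion=[
    {"translation": [0.15,-0.35,-3.7],"rotation": [0,0,0]},
    {"translation": [0,0,-3],"rotation": [0,0,0]},
    {"translation": [0,0,-2],"rotation": [0,0,0]},
    {"translation": [0,0,-1],"rotation": [0,0,0]},
    {"translation": [0,0,0],"rotation": [0,0,0]},
  ],
)

```text
t: 6.78
position: [0.6707, -0.1204, 0.1236]
tool_rot: [-3.141, 0.0, 0.235]
wrist_force: [0.4, 0.0, 0.6]
opening: 0.0857
```

apply_moves(
  motion=[
    {"translation": [0,0,0],"rotation": [0,0,0]},
    {"translation": [0,0,0],"rotation": [0,0,0]},
    {"translation": [0,0,0],"rotation": [0,0,0]},
    {"translation": [0,0,0],"rotation": [0,0,0]},
  ],
  claw=-1,
)

```text
t: 7.28
position: [0.6712, -0.1213, 0.1234]
tool_rot: [3.142, -0.0, 0.234]
wrist_force: [0.0, 0.2, -0.1]
opening: 0.0123
```

apply_moves(
  motion=[
    {"translation": [0,0,0],"rotation": [0,0,-7]},
    {"translation": [0,0,0],"rotation": [0,0,-7]},
    {"translation": [0,0,0],"rotation": [0,0,-7]},
    {"translation": [0,0,0],"rotation": [0,0,-7]},
    {"translation": [0,0,0],"rotation": [0,0,-7]},
  ],
)

```text
t: 7.9
position: [0.671, -0.1213, 0.1235]
tool_rot: [3.141, -0.0, -0.381]
wrist_force: [-1.4, 0.0, 2.9]
opening: 0.0114
```

apply_moves(
  motion=[
    {"translation": [0,0,0],"rotation": [0,0,-6]},
    {"translation": [0,0,0],"rotation": [0,0,-5.2]},
    {"translation": [0,0,0],"rotation": [0,0,0]},
    {"translation": [0,0,0],"rotation": [0,0,0]},
  ],
)

```text
t: 8.4
position: [0.671, -0.1213, 0.1235]
tool_rot: [3.141, -0.0, -0.571]
wrist_force: [-2.5, 0.1, 5.8]
opening: 0.0109
```

```bash
python3 - <<'E'
from tilt import *
s=env.sense();print(s)
ims={}
for n in ("scene","top","wrist"):
    im,d=env.get_image(n); np.savez(f"{n}4.npz",im=im,d=d); ims[n]=im
    if n!='wrist': tilt(n,im,d)
z=np.zeros((600,800,3),np.uint8); z[:300,:400]=cv2.resize(ims['wrist'],(400,300)); z[:300,400:]=cv2.resize(ims['top'],(400,300))
z[300:,:400]=cv2.resize(ims['scene'][150:360,200:480],(400,300));z[300:,400:]=cv2.resize(ims['scene'][260:350,260:380],(400,300))
cv2.imwrite('pics/p4.png',z[:,:,::-1])
cv2.imwrite('pics/w4.png',ims['wrist'][:,:,::-1])
E
```

```text
{'t': 8.4, 'joint_positions': array([-2.98093126e-01,  5.76912127e-01,  1.72943507e-01,  1.16678960e+00,
       -1.14351793e-04,  1.84322698e+00]), 'qvel': array([ 0.00077097, -0.00158746, -0.00286554, -0.00018791,  0.00085405,
        0.00650065]), 'joint_torque': array([  0.16933221, -87.23104477,  37.24768639,  -1.14664972,
         0.21619365,   0.20759622]), 'position': array([ 0.67103872, -0.12126327,  0.12348561]), 'tool_rot': array([ 3.14149277e+00, -6.74741531e-05, -5.70523775e-01]), 'wrist_force': array([-2.47282359,  0.11892785,  5.76281397]), 'moment': array([-0.0189661 ,  0.59845896,  0.17306775]), 'opening': 0.010907784796989542}
top tilt along front -0.0022631513157514186 [ 0.00221077 -0.00061512  0.09331463]
```

View pics/p4.png

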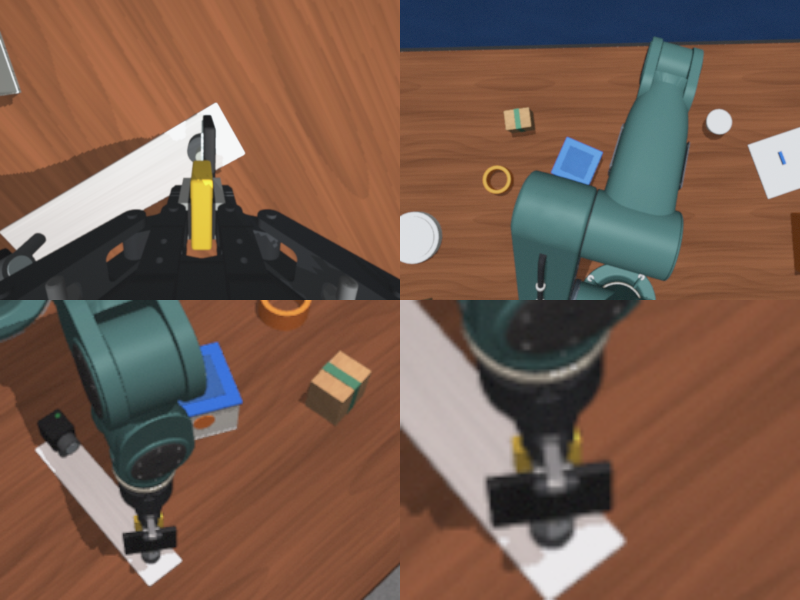

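View pics/w4.png

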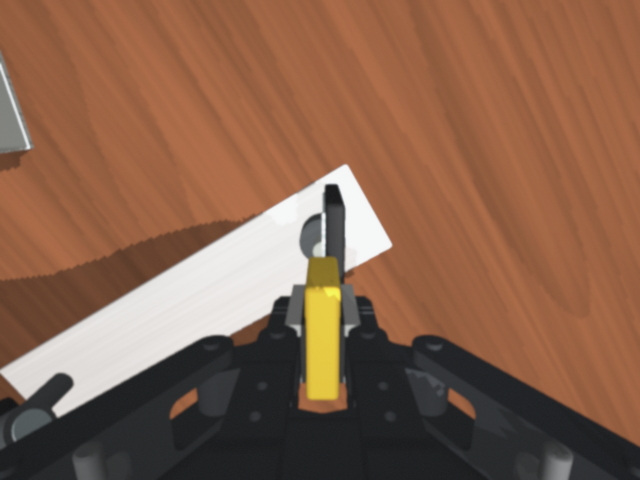

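```bash
python3 - <<'E'
from w import *
s=env.sense(); im=np.load('wrist4.npz')['im']
hsv=cv2.cvtColor(im,cv2.COLOR_RGB2HSV)
m=cv2.inRange(hsv,(23,150,195),(33,255,255)); n,l,st,c=cv2.connectedComponentsWithStats(m); i=1+np.argmax(st[1:,4]); print(st[i],c[i])
mm=l==i
def fit(e,z,lab):
    P=wray(s,np.array(e,float),z)[:,:2]; u,sv,vt=np.linalg.svd(P-P.mean(0)); d=vt[0]; a=np.degrees(np.arctan2(d[1],d[0]))%180
    print(lab,'az',a,'mean',P.mean(0),'res',sv[1]/np.sqrt(len(P)))
L=[];R=[]
for v in range(st[i][1]+12,st[i][1]+st[i][3]-8,2):
    u=np.nonzero(mm[v])[0]; L.append((u.min()-.5,v)); R.append((u.max()+.5,v))
fit(L,.157,'gripL');fit(R,.157,'gripR')
v,u=np.nonzero(mm); print(cv2.minAreaRect(wray(s,np.c_[u,v],.157)[:,:2].astype(np.float32)))
# plate edges
sat=hsv[:,:,1].astype(int)
A=[];B=[]
for u in range(60,300,8):
    col=(sat[:,u]<60)&(hsv[:,u,2]>120)
    vs=np.nonzero(col[150:400])[0]+150
    if len(vs): A.append((u,vs.min()-.5))
fit(A,.008,'plate top edge')
print(np.degrees(s['tool_rot'][2]))
E
```

```text
[ 306  287   34  112 3406] [322.3763946  341.47152085]
gripL az 57.662645228397054 mean [ 0.66854797 -0.11731747] res 0.00010441095625126015
gripR az 57.256260565835376 mean [ 0.67718555 -0.12285967] res 0.00012571849178700124
((0.6727992296218872, -0.12028913199901581), (0.042250148952007294, 0.010687349364161491), 57.30924987792969)
plate top edge az 177.81511938888167 mean [ 0.56549731 -0.08183407] res 0.00019671016386975387
-32.716479497335435
```

apply_moves(
  motion=[
    {"translation": [0,0,0],"rotation": [0,0,-0.3]},
    {"translation": [0,0,0],"rotation": [0,0,0]},
    {"translation": [0,0,0],"rotation": [0,0,0]},
    {"translation": [0,0,0],"rotation": [0,0,0]},
    {"translation": [0,0,0],"rotation": [0,0,0]},
  ],
)

```text
t: 9.18
position: [0.6711, -0.1212, 0.1235]
tool_rot: [3.142, -0.0, -0.576]
wrist_force: [-2.9, -0.6, 4.9]
opening: 0.0115
```

```bash
python3 - <<'E'
from w import *
from tilt import tilt
im,d=env.get_image('top'); tilt('top',im,d); im0=load('top')[0]
for lab,lo,hi in(('carton',(65,80,50),(85,255,160)),('tape',(12,120,120),(25,255,255)),('spot',(0,0,190),(180,30,255))):
    for nm,i in(('start',im0),('now',im)): print(lab,nm,[tuple(c.round(1)) for s,c,_ in blobs(i,lo,hi,60) if lab!='spot' or 900<s[4]<1500])
s=env.sense(); print(s['t'],s['position'],s['tool_rot'],s['opening'],s['moment'],s['wrist_force'])
im,_=env.get_image('wrist'); s=env.sense()
hsv=cv2.cvtColor(im,cv2.COLOR_RGB2HSV)
m=cv2.inRange(hsv,(23,150,195),(33,255,255)); n,l,st,c=cv2.connectedComponentsWithStats(m); i=1+np.argmax(st[1:,4])
v,u=np.nonzero(l==i); print(cv2.minAreaRect(wray(s,np.c_[u,v],.157)[:,:2].astype(np.float32)))
E
```

```text
top tilt along front 0.0012323689670399956 [-0.00180855 -0.00096023  0.09530761]
carton start [(np.float64(187.6), np.float64(191.0))]
carton now []
tape start [(np.float64(153.8), np.float64(286.4))]
tape now [(np.float64(153.9), np.float64(286.7))]
spot start [(np.float64(510.4), np.float64(194.2))]
spot now [(np.float64(510.5), np.float64(194.1))]
9.225 [ 0.67101514 -0.12124159  0.12348102] [ 3.14146966e+00 -1.33091560e-05 -5.76253153e-01] 0.010931835125121091 [-0.01748866  0.61114746  0.1459917 ] [-2.98252372  0.51356903  5.79817328]
((0.6728256344795227, -0.1202385202050209), (0.042227763682603836, 0.010686083696782589), 57.014286041259766)
```

```bash
python3 - <<'E'
from h import *
for k in (0,4):
    print([ (s[4],c.round(1)) for s,c,_ in blobs(load('top',k)[0][150:230,140:230],(55,60,30),(95,255,220),40)])
env.job_done()
E
```

```text
[(np.int32(239), array([48., 42.]))]
[(np.int32(240), array([48. , 42.1]))]
the job is handed in; nothing more can be done
```

I pressed the lid fully home, turned the mirror onto the orange disc, and handed the job in at about 9.3 s with the gripper still holding the mirror. `env.job_done()` gives no verdict, so what follows are my own last checks.

- **Lid:** I pressed it down until it met a hard stop, about 48 N at the fingertips. Depth readings afterwards put the tilt at about 0.001–0.002 rad.
- **Mirror:** I gripped it by the yellow grip and turned it about 46° clockwise. From the wrist image, the reflected line runs at about 116.1–116.5° in the world frame. The disc is at about 116.2–116.3°, so I estimate a miss of 1–3 mm, against the 20 mm allowed. The disc position comes from the lid edges, averaged over two cameras that differed by about 5 mm.
- **Hold:** The fingers stood 11 mm open on the 12 mm grip, with 0.15–0.17 N·m of spring moment on the wrist. I didn't measure the finger force itself.
- **Bystanders:** The carton, tape and spotlight are within 0.3 pixel of where they started in the top view.

Two checks came up empty:
- **Lid, scene camera:** the arm hid the lid in the later picture, so only the top camera covered the final tilt.
- **Carton:** my first colour mask missed it in the final image. A wider mask found it in place, but in the picture taken just before the last 0.3° adjustment.

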